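# Fit the cover disc on a guitar body and close its catch

### The arm

A 6-joint arm with a two-finger parallel gripper is mounted at the origin on the work surface. World frame = base frame: x ahead of the robot, y to its left, z up, the work surface at z = 0. Lengths are in m, angles in degrees, forces in N, time in s.
With the tool pointing down it reaches from about 0.35 to 0.875 m from the base axis. Payload 4.2 kg.
Tool frame: the origin (TCP) lies between the finger pads; the fingertips stand 14 mm ahead of it and the grasp point (between the pads) lies 5 mm behind it; x points along the fingers, y is the direction in which the jaws open and shut, and the axes are right-handed (so a half turn about x gives the same grasp; the last joint's range is limited). The gripper opens to 87 mm and grips with 3 to 60 N. Pads are 19 mm wide; open, the fingers measure 117 mm over their backs; the gripper's body (75 mm by 190 mm) begins 51 mm behind the grasp point.
Start: joints at [-56.287, 22.042, 0.453, 0, -68.411, -14.817], TCP at [0.202, -0.591, 0.237] pointing down, gripper open.
Joint ranges: [-179.83, 179.83], [-69.29, 118.12], [-61.27, 80.66], [-181.25, 117.63], [-171.15, -9.14], [-177.46, 177.46]. Speed limits (degrees/s): [159.86, 159.86, 180, 180, 180, 180].

### API

Orientations are given as a 3x3 rotation matrix whose columns are the frame's x, y, z axes.
In Python, from station import r, imaging, job gives the robot as it stands. The module is installed in compiled form; this text tells all that it offers.
- The arm moves only by the tool apply_moves, never from a script. Its arguments are lists of equal length, an entry for each row: "xyz": the shift along the tool's x, y, z in m, a list of three; "twist": the turn about the tool's x in degrees; "claw": the opening, from 0 (shut) to 1 (fully open). A call has 1 to 12 rows; each row shifts and turns the pose as measured when the row begins, along the tool's axes as they then stand; what a row does not reach is not made up. A row lasts 1/10 s, in which the tool goes at most 50 mm and 8.59 degrees, less where a joint would pass 70% of its speed; a pose out of reach is approached as far as the arm can. A call is refused whole if a number of a shift passes 0.05 or a number of a turn 8.59, either way. A call with a gripper value outside its range is refused whole. The fingers move at their own pace and stop on an object; the grip force is fixed at half the most. Time passes only in rows, so rows that do not move let the fingers close. It gives the time, the measured TCP pose, the force and the opening at its end, in the units of the state.
- r.sense(): the state, without advancing time (a new reading comes with each control period).
- imaging.capture(name): name is "scene" or "top" or "wrist"; returns a dict with "pixels" (384x512x3 uint8, red, green, blue), "mtx" (3x3 intrinsics, pixels), "view" (4x4, takes a point from world to camera coordinates). Camera axes: x right, y down, z forward; pixel columns grow to the right and rows downward; lengths in m; the calibration is good to about 2 mm. A picture is of the moment at which its call begins. There is no depth.
- job.finish_job(): hands the job in, once; it reports no verdict.
Trained networks look in a picture, given as the dict that the camera call returned (one of the last four; its "shot" number tells which), for a name from the list of things; names that differ only in an ending like _2 or _b are one class to them, and where a whole thing is asked for, a point or a joint stands for the part that bears it (a point fixed in the world has none). Each returns a list of dicts, best first, with "p" (0 to 1); they miss things now and then, are a little off and sometimes report something else, mostly with a low value. They report only what shows in the picture. A call takes as long as a camera call. They do not tell look-alikes from the thing itself.
- imaging.regions_of(query, picture): "mask" (384x512 bool, what is visible of it) and "centre" ([column, row] in pixels, amid what is visible of it).
The state is a dict: "time_s": time; "joints": joint angles; "joint_velocities": joint speeds; "effort": joint torques, N m; "tcp_pos": TCP position; "ee_rot": TCP orientation; "wrist_force": force on the tool from outside, world axes, zero at the start; "moment": the same for the moment, N m; "gripper_width": opening from 0.0 (shut) to 1.0 (fully open).
Only numpy, scipy, OpenCV 4.12 (cv2) and the standard library are available. Lean on these libraries where they do the work, as an engineer would, in place of code of your own. Each camera call takes 0.05 s, during which the arm holds its last target.

### The job

With the fingertips, push the loose cream cover disc across the back of the guitar body, without picking it up, until it drops into its round recess and lies flush. Then push the brass catch round over the disc until it comes to its stop. Leave the control knob, the glue bottle and the binding reel where they are.

Things in the scene. Friction and masses are not known exactly. Their poses are not given: they have to be found in the camera images.
- guitar_body: Solid wooden electric-guitar body lying back up, flat on the bench and immovable between four wooden bench dogs (20 mm across, 30 mm tall, beside its edges). About 320 mm wide (along its x), 390 mm long (along its y), 44 mm thick, flat level top, figure-eight outline, no neck. Origin: centre of its underside, on the bench; z up; +y points to the neck end (four small screw holes). The recess and the catch are in the half towards -y.
- recess (a point): Centre of the mouth of the round recess, level with the guitar body's top (44 mm above the bench), at (0, -70 mm) in the guitar body's x, y. It is 67 mm across and 8 mm deep down to a flat ledge; inside the ledge is a dark open cavity 48 mm across and 24 mm deeper. The disc rests on the ledge.
- cover: Loose cream cover disc, 64 mm across, 8 mm thick, about 30 g, both sides alike, starting flat on the guitar body's top on the neck side of the recess. Origin: centre of its underside; its z is its axis. In the recess (underside 36 mm above the bench) its top is flush with the guitar body's top.
- catch (a joint): Angle (rad) of the brass catch, a flat turn-button on a screw beside the recess: 0 when it points along the guitar body's +x, clear of the recess; it grows as the catch turns anticlockwise seen from above; 1.57, its hard stop, when it points along +y, over the middle of the recess. It starts between -0.4 and 0.35, turns with light friction (about 0.6 N at its tip) and stays where it is left.
- catch_pivot (a point): Point on the catch's turning axis, half-way up the catch (51 mm above the bench), 48 mm from the recess centre towards the guitar body's -y.
- catch_tip (a point): Free end of the catch, half-way up it, 41 mm from the turning axis. The catch is a bar 14 mm wide with round ends (20 mm across at the pivot), from 2.5 to 11.5 mm above the guitar body's top, so it passes over the seated disc, but a disc still lying on top of the wood does not fit under it. A steel screw head stands 2 mm above it at the pivot.
- control_knob: Bystander: loose black control knob, 26 mm across, 18 mm tall, standing on the guitar body's top near its neck end on the -x side. Origin: centre of its underside.
- glue_bottle: Bystander: white glue bottle with an orange cap, 52 mm across, 120 mm tall, on the bench to the left (+y) of the guitar body. Origin: centre of its underside.
- binding_reel: Bystander: blue reel, a ring 90 mm across, hole 40 mm, 22 mm tall, flat on the bench to the right (-y) of the guitar body. Origin: centre of its underside.
Things that resemble listed ones, but are neither listed nor needed, are in the scene too. What is meant by the cover is not pink, and is the larger of those in its own colour.

How it is judged (in metres and radians):
On the way, in this order (a step that is already met when the one before it is completed fails the run):
1. the cover disc lies flush in its recess, the catch not yet over it (horizontal distance between cover and recess below 0.003 m and z of cover in the frame of guitar_body between 0.034 and 0.0375 m and angle between cover's own z axis and vertical below 0.04 rad and value of joint catch below 0.8 rad), for 0.2 s.
2. the catch is turned over the disc to its stop (horizontal distance between cover and recess below 0.003 m and z of cover in the frame of guitar_body between 0.034 and 0.0375 m and angle between cover's own z axis and vertical below 0.04 rad and value of joint catch above 1.4 rad), for 0.2 s.
At the end, for the whole second after the job is handed in: The cover disc lies at rest in the recess, centred within 3 mm, its underside 34 to 37.5 mm above the bench (flush within about 1.5 mm), tilted less than 0.04 rad; the catch is at rest over it, at more than 1.4 rad (stop at 1.57) (all of step 2 and linear speed of cover below 0.02 m/s and velocity of joint catch between -0.05 and 0.05 rad/s); the robot touches nothing.
It fails at once if the cover disc is lifted more than 8 mm off the guitar body's top, or tipped up by more than 0.4 rad (z of cover in the frame of guitar_body above 0.052 m or angle between cover's own z axis and vertical above 0.4 rad).
It fails at once if the control knob is moved more than 20 mm or tipped over (distance of control_knob from where it was at the start of the episode above 0.02 m or angle between control_knob's own z axis and vertical above 0.4 rad).
It fails at once if the glue bottle is moved more than 20 mm or tipped over (distance of glue_bottle from where it was at the start of the episode above 0.02 m or angle between glue_bottle's own z axis and vertical above 0.4 rad).
It fails at once if the binding reel is moved more than 20 mm or tipped over (distance of binding_reel from where it was at the start of the episode above 0.02 m or angle between binding_reel's own z axis and vertical above 0.4 rad).
It also fails if it takes over 56 s, if anything falls off the work surface, if the arm or the gripper's body presses on something with over 40 N, if the wrist force passes 120 N, or if a joint passes its speed limit or range.

## Working session

There is one attempt and no reset: what is moved stays moved. The work goes in short steps, Python scripts to look and compute and a tool call to move; the robot and the scene stay as the last step left them, time stands still between calls to the robot, and variables do not carry over. Pictures are saved under pics/ and viewed, and the job is handed in when it is done.

Besides the shell and the picture viewer there is one more tool, called after ">>>" as name(argument=value, ...) on one line, values as JSON. apply_moves: Moves the arm, as the interface text tells. Its arguments: {"type":"object","properties":{"xyz":{"type":"array","items":{"type":"array","items":{"type":"number"}}},"twist":{"type":"array","items":{"type":"number"}},"claw":{"type":"array","items":{"type":"number"}}},"required":["xyz","twist","claw"]}

```bash
mkdir -p pics
cat > h.py <<'E'
import numpy as np, cv2
from station import r, imaging, job
def save(name,p): cv2.imwrite('pics/'+name+'.png',cv2.cvtColor(p,cv2.COLOR_RGB2BGR))
def ray(pic,uv,z):
    K=np.array(pic['mtx']);V=np.array(pic['view']);R=V[:3,:3];t=V[:3,3]
    c=-R.T@t; d=R.T@np.linalg.inv(K)@np.array([uv[0],uv[1],1.])
    return c+d*(z-c[2])/d[2]
def proj(pic,X):
    K=np.array(pic['mtx']);V=np.array(pic['view']);p=K@(V[:3,:3]@np.array(X)+V[:3,3]);return p[:2]/p[2]
E
python3 - <<'E'
from h import *
s=r.sense();print(s['time_s'],s['tcp_pos'],s['ee_rot'],s['wrist_force'])
for n in ['scene','top']:
    p=imaging.capture(n);save(n+'0',p['pixels'])
    print(n,np.round(p['view'],3).tolist(),np.round(p['mtx'],1).tolist())
    for q,z in [('guitar_body',.044),('cover',.052),('catch',.0555),('control_knob',.062),('glue_bottle',.12),('binding_reel',.022)]:
        for g in imaging.regions_of(q,p): print(q,round(g['p'],2),np.round(g['centre'],1),g['mask'].sum(),np.round(ray(p,g['centre'],z),4))
E
```

```text
0.0 [ 0.20223237 -0.59076581  0.23546383] [[-8.02274353e-04 -3.23663627e-01  9.46171873e-01]
 [ 2.03629656e-03  9.46169687e-01  3.23664605e-01]
 [-9.99997605e-01  2.18635435e-03 -1.00012543e-04]] [ 0.08326279  0.35090237 -0.12755944]
scene [[-0.513, 0.859, 0.012, 0.313], [0.735, 0.446, -0.512, -0.403], [-0.444, -0.254, -0.859, 1.356], [0.0, 0.0, 0.0, 1.0]] [[405.7, 0.0, 256.8], [0.0, 405.7, 193.3], [0.0, 0.0, 1.0]]
guitar_body 0.68 [288.1 205.8] 14032 [0.5786 0.0735 0.044 ]
cover 0.77 [295.9 236.3] 528 [0.6477 0.1321 0.052 ]
cover 0.69 [348.8 329.8] 350 [0.7842 0.3344 0.052 ]
cover 0.62 [382.6 304.8] 561 [0.6955 0.377  0.052 ]
control_knob 0.67 [350.5 194.7] 79 [0.4764 0.1985 0.062 ]
glue_bottle 0.81 [422.4 223. ] 662 [0.4977 0.3757 0.12  ]
binding_reel 0.96 [156.1 135.6] 634 [ 0.561  -0.3721  0.022 ]
top [[0.028, -1.0, -0.002, -0.008], [-0.982, -0.027, -0.184, 0.591], [0.184, 0.007, -0.983, 1.172], [0.0, 0.0, 0.0, 1.0]] [[389.2, 0.0, 253.7], [0.0, 389.2, 188.2], [0.0, 0.0, 1.0]]
guitar_body 0.74 [242.5 198.6] 10090 [0.5587 0.0435 0.044 ]
cover 0.77 [213.4 171.3] 294 [0.6429 0.1388 0.052 ]
cover 0.66 [154.5 132.5] 129 [0.7668 0.3362 0.052 ]
cover 0.64 [143.3 163.7] 289 [0.6616 0.3642 0.052 ]
cover 0.41 [191.6 229. ] 50 [0.4577 0.1977 0.052 ]
control_knob 0.62 [192.4 227.1] 41 [0.4629 0.194  0.062 ]
control_knob 0.57 [270.4 196.6] 59 [ 0.5646 -0.044   0.062 ]
glue_bottle 0.66 [129.2 227.5] 339 [0.4518 0.3696 0.12  ]
glue_bottle 0.21 [213.4 172.2] 262 [0.6245 0.1309 0.12  ]
binding_reel 0.69 [377.1 204. ] 604 [ 0.5567 -0.3885  0.022 ]
```

Run:
```python
import cv2
a=cv2.imread('pics/scene0.png');b=cv2.imread('pics/top0.png')
cv2.imwrite('pics/s0c.png',cv2.resize(a[100:384,120:460],None,fx=2.1,fy=2.1,interpolation=cv2.INTER_CUBIC))
cv2.imwrite('pics/t0c.png',cv2.resize(b[100:290,110:410],None,fx=2.6,fy=2.6,interpolation=cv2.INTER_CUBIC))
```

```text
(no output)
```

View pics/s0c.png

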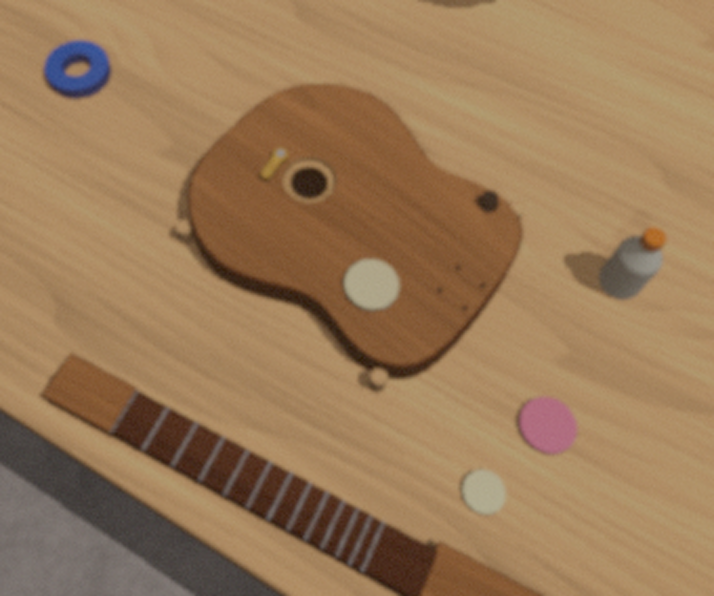

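View pics/t0c.png

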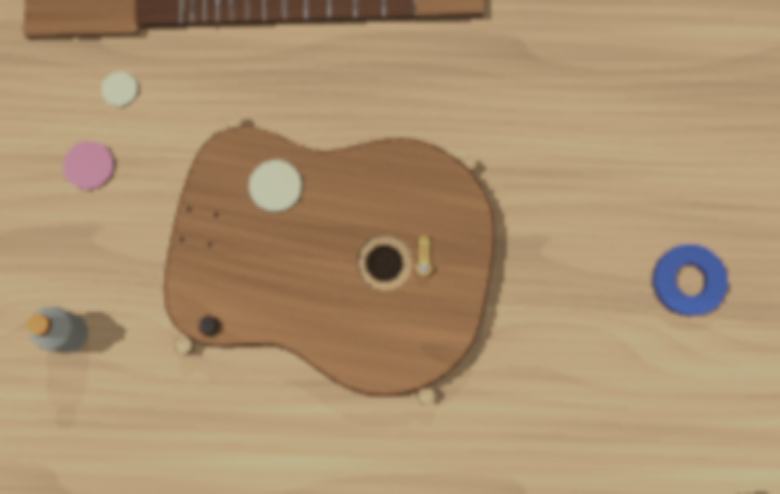

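The disc candidates in the scene view are the large cream disc on the body at (296,236), the small cream disc on the bench at (349,330) and the pink disc at (383,305). The crop shows that the one at (296,236) is the cover: it isn't pink, it's the larger of the two cream discs, and it lies on the body. The catch points roughly along +x. Next I'll move above the body for a wrist view.

>>> apply_moves(xyz=[[-0.02,0.025,0.03],[-0.02,0.03,0.035],[-0.02,0.03,0.035],[-0.02,0.03,0.035],[-0.02,0.03,0.035],[-0.02,0.03,0.035],[0,0.03,0.035],[0,0.03,0.035],[0,0.03,0.035],[0,0.03,0.035],[0,0.03,0.035],[0,0.03,0.035]], twist=[0,0,0,0,0,0,0,0,0,0,0,0], claw=[0.5,0.5,0.5,0.5,0.5,0.5,0.5,0.5,0.5,0.5,0.5,0.5])

```text
time_s: 1.9
tcp_pos: [0.4863, -0.1128, 0.3619]
ee_rot: [[0.009, -0.314, 0.949], [0.002, 0.949, 0.314], [-1.0, -0.001, 0.009]]
wrist_force: [0.9, 0.1, 0.1]
gripper_width: 0.499
```

Run:
```python
from h import *
s=r.sense();print(s['time_s'],s['tcp_pos'],s['ee_rot'],s['joints'],s['gripper_width'])
p=imaging.capture('wrist');save('w1',p['pixels'])
V=np.array(p['view']);print(np.round(V,3).tolist(),-V[:3,:3].T@V[:3,3])
for q,z in [('cover',.052),('catch',.0555),('control_knob',.062)]:
        for g in imaging.regions_of(q,p): print(q,round(g['p'],2),np.round(g['centre'],1),g['mask'].sum(),np.round(ray(p,g['centre'],z),4))
```

```text
1.9 [ 0.48629718 -0.11279914  0.36191009] [[ 9.03805587e-03 -3.14184318e-01  9.49318981e-01]
 [ 2.12833161e-03  9.49361651e-01  3.14178177e-01]
 [-9.99956891e-01 -8.19094320e-04  9.24907206e-03]] [ 5.56628497e+00  5.50343987e+00 -3.82042454e+00 -7.22047377e-02
 -8.01489065e+01 -7.72424567e+01] 0.4990918381837671
[[-0.314, 0.949, -0.001, 0.259], [0.912, 0.302, 0.277, -0.48], [0.263, 0.086, -0.961, 0.391], [0.0, 0.0, 0.0, 1.0]] [ 0.41594421 -0.13456147  0.50927702]
catch 0.77 [277.4 203.4] 235 [ 0.5545 -0.0471  0.0555]
control_knob 0.67 [429.6 201.5] 243 [0.4681 0.1956 0.062 ]
```

View pics/w1.png

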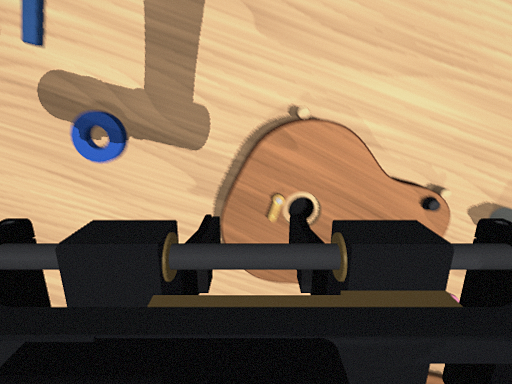

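Run:
```python
from h import *
p=imaging.capture('wrist');im=p['pixels']
cv2.imwrite('pics/w1c.png',cv2.resize(cv2.cvtColor(im,cv2.COLOR_RGB2BGR)[90:290,200:470],None,fx=2.9,fy=2.9,interpolation=cv2.INTER_CUBIC))
t=imaging.capture('top')
save('t1',t['pixels'])
cv2.imwrite('pics/t1c.png',cv2.resize(cv2.cvtColor(t['pixels'],cv2.COLOR_RGB2BGR)[130:260,160:310],None,fx=4.5,fy=4.5,interpolation=cv2.INTER_CUBIC))
print(ray(t,(257.7,201.2),.036), ray(p,(302,208),.036))
for z in (.012,.036,.044):
  print(z, [np.round(ray(p,uv,z),4) for uv in ((302,208),)])
```

```text
[ 0.55296406 -0.00488703  0.036     ] [0.55338221 0.00071305 0.036     ]
0.012 [array([0.5604, 0.0076, 0.012 ])]
0.036 [array([0.5534, 0.0007, 0.036 ])]
0.044 [array([ 0.5511, -0.0016,  0.044 ])]
```

View pics/w1c.png

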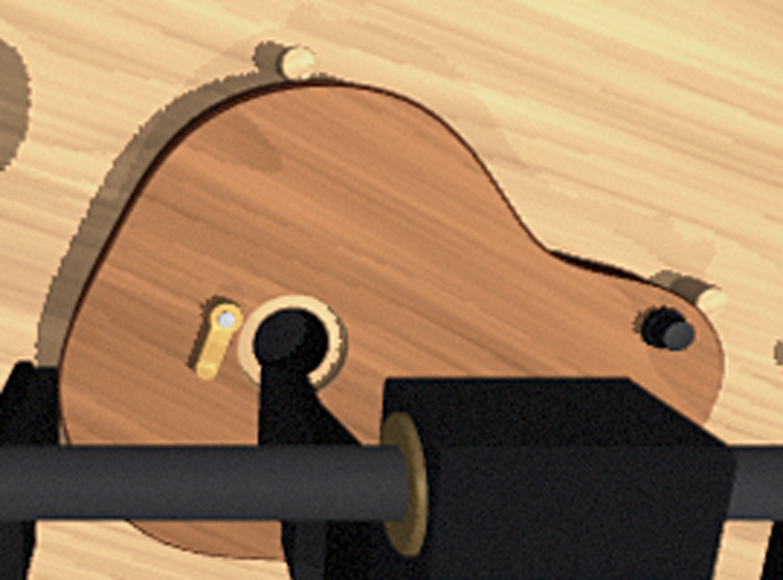

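View pics/t1c.png

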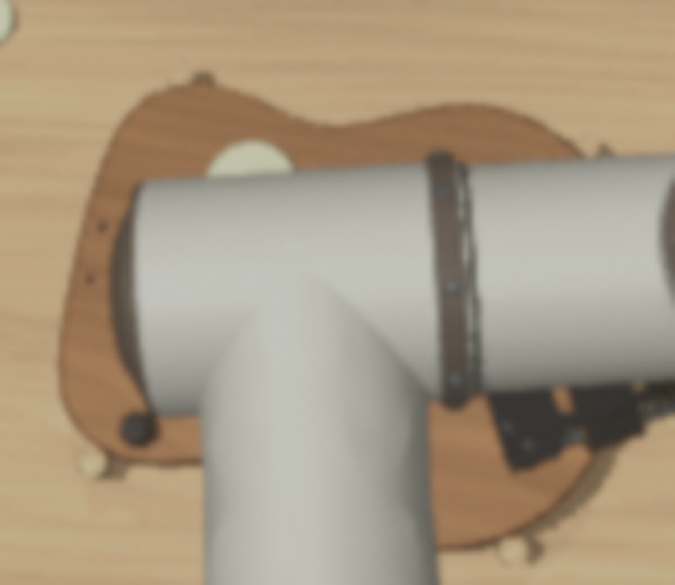

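>>> apply_moves(xyz=[[0,0,0],[0,0,0],[0,0,0],[0,0,0],[0,0,0],[0,0.002,0.045],[0,0.002,0.045],[0,0.002,0.045],[0,0.002,0.045],[0,0,0.045],[0,0,0.045],[0,0,0.045]], twist=[-7.5,-7.5,-7.5,-7.5,-7.5,0,0,0,0,0,0,0], claw=[0.5,0.5,0.5,0.5,0.5,0.5,0.5,0.5,0.5,0.5,0.5,0.5])

```text
time_s: 3.4
tcp_pos: [0.6521, 0.134, 0.3706]
ee_rot: [[0.017, -0.819, 0.573], [0.001, 0.573, 0.819], [-1.0, -0.013, 0.01]]
wrist_force: [0.1, -0.1, 0.4]
gripper_width: 0.503
```

>>> apply_moves(xyz=[[0,0,0.045],[0,0,0]], twist=[0,0], claw=[0.5,0.5])

```text
time_s: 3.6
tcp_pos: [0.681, 0.1725, 0.3675]
ee_rot: [[0.013, -0.818, 0.575], [0.0, 0.575, 0.818], [-1.0, -0.011, 0.008]]
wrist_force: [0.1, -0.5, -0.4]
gripper_width: 0.5
```

Run:
```python
from h import *
s=r.sense();print(s['time_s'],s['tcp_pos'],s['ee_rot'])
p=imaging.capture('wrist');save('w2',p['pixels'])
for q,z in [('cover',.052),('catch',.0555),('control_knob',.062)]:
        for g in imaging.regions_of(q,p): print(q,round(g['p'],2),np.round(g['centre'],1),g['mask'].sum(),np.round(ray(p,g['centre'],z),4))
```

```text
3.6 [0.68103738 0.17252265 0.36748789] [[ 1.30785351e-02 -8.18340367e-01  5.74585063e-01]
 [ 4.51847171e-05  5.74634694e-01  8.18410024e-01]
 [-9.99914471e-01 -1.06776418e-02  7.55235651e-03]]
cover 0.93 [321.1 226.1] 419 [0.6606 0.3471 0.052 ]
cover 0.89 [263.4 119. ] 1234 [0.6393 0.1336 0.052 ]
control_knob 0.51 [375.1  96.5] 235 [0.4793 0.2043 0.062 ]
```

View pics/w2.png

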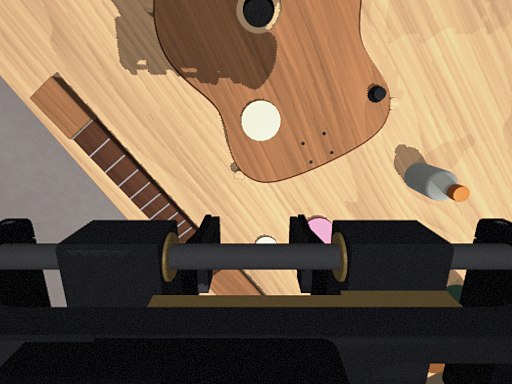

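```bash
cat >> h.py <<'E'
def cen(mask):
    cs,_=cv2.findContours(mask.astype(np.uint8),cv2.RETR_EXTERNAL,cv2.CHAIN_APPROX_NONE)
    c=max(cs,key=cv2.contourArea); return cv2.fitEllipse(c)
def fitcircle(pic,mask,z):
    cs,_=cv2.findContours(mask.astype(np.uint8),cv2.RETR_EXTERNAL,cv2.CHAIN_APPROX_NONE)
    c=max(cs,key=cv2.contourArea)[:,0,:]
    P=np.array([ray(pic,u,z)[:2] for u in c])
    A=np.c_[2*P,np.ones(len(P))];x=np.linalg.lstsq(A,(P**2).sum(1),rcond=None)[0]
    return x[:2],np.sqrt(x[2]+x[0]**2+x[1]**2)
def tool(s,X):
    return np.array(s['ee_rot']).T@(np.array(X)-np.array(s['tcp_pos']))
E
python3 - <<'E'
from h import *
s=r.sense()
p=imaging.capture('wrist');im=p['pixels'].astype(int)
print(im[119,263],im[10,258],im[10,241],im[30,258])
sub=np.zeros(im.shape[:2],bool);sub[90:155,230:295]=1
m=(im[:,:,2]>170)&sub
c,rad=fitcircle(p,m,.052);print('cover',c,rad,tool(s,[*c,.052]))
cv2.imwrite('pics/w2c.png',cv2.resize(p['pixels'][0:150,190:340,::-1],None,fx=4,fy=4,interpolation=cv2.INTER_CUBIC))
print(np.round(p['view'],4))
E
```

```text
[241 242 220] [25 25 27] [149 123  95] [ 4  6 12]
cover [0.64478495 0.1335071 ] 0.030672624799879908 [ 0.31958049  0.01219406 -0.05133953]
[[-0.8164  0.5773 -0.0147  0.4621]
 [ 0.5512  0.7867  0.2779 -0.5805]
 [ 0.172   0.2188 -0.9605  0.3658]
 [ 0.      0.      0.      1.    ]]
```

View pics/w2c.png

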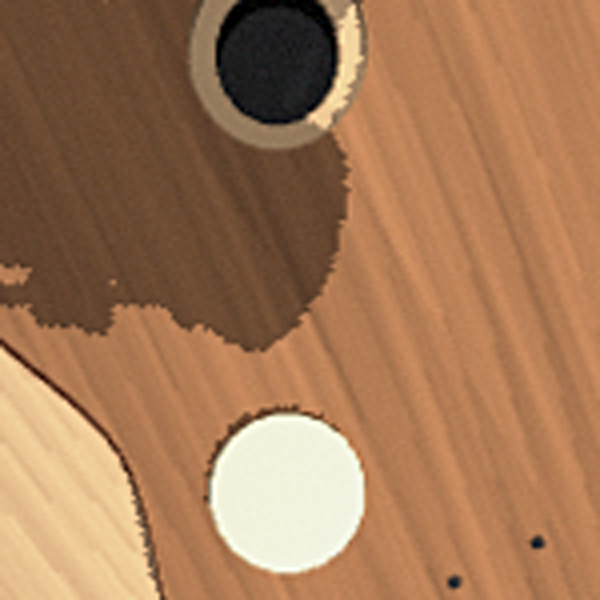

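Run:
```python
from h import *
s=r.sense();R=np.array(s['ee_rot'])
p=imaging.capture('wrist')
b=ray(p,(258.7,37.2),.044); l=ray(p,(190+189/4,12.5),.044); rr=ray(p,(190+367/4,12.5),.044)
print(b,l,rr,np.linalg.norm(l-rr))
for a in (b,l,rr): print(tool(s,a))
zc=tool(s,b)[2]-.0335; yc=(tool(s,l)[1]+tool(s,rr)[1])/2
print('recess tool',yc,zc)
print(s['tcp_pos']+R@np.array([tool(s,b)[0],yc,zc]))
# dark cavity bottom (z=.036 edge 48mm)
im=p['pixels'].astype(int);m=(im.max(2)<45);m[60:]=0;m[:,:200]=0;m[:,320:]=0
ys,xs=np.nonzero(m);print(xs.min(),xs.max(),ys.max())
print(tool(s,ray(p,((xs.min()+xs.max())/2,ys.max()+.5),.036)))
```

```text
[0.57467119 0.02541727 0.044     ] [ 0.58178769 -0.02079352  0.044     ] [0.52723347 0.01813495 0.044     ] 0.06701931312824862
[ 0.3266774   0.00716713 -0.18022508]
[ 0.32676035 -0.02531592 -0.21385432]
[ 0.32580492  0.04169588 -0.21354734]
recess tool 0.008189980811079994 -0.21372507596333284
[ 0.55450379 -0.00134869  0.04360503]
244 273 30
[ 0.33455489  0.0069254  -0.19143554]
```

>>> apply_moves(xyz=[[0,0.008,0.022],[0.045,0,0],[0.045,0,0],[0.045,0,0],[0.045,0,0],[0.045,0,0],[0.025,0,0],[0,0,0]], twist=[-1.3,0,0,0,0,0,0,0], claw=[0.5,0.5,0.5,0.5,0.5,0.5,0.5,0.5])

```text
time_s: 4.7
tcp_pos: [0.6915, 0.1827, 0.1303]
ee_rot: [[0.039, -0.823, 0.566], [0.01, 0.567, 0.824], [-0.999, -0.027, 0.031]]
wrist_force: [-0.9, 0.1, -0.8]
gripper_width: 0.502
```

```bash
cat > st.py <<'E'
from h import *
s=r.sense();print(s['time_s'],np.round(s['tcp_pos'],4),np.round(s['wrist_force'],2));print(np.round(s['ee_rot'],4))
R=np.array(s['ee_rot'])
rec=np.array([.5545,-.0014,.044]);cov=np.array([.6448,.1335,.048])
print('recess',tool(s,rec),'cover',tool(s,cov),'zang',np.degrees(np.arctan2(R[1,2],R[0,2])))
E
python3 st.py
python3 - <<'E'
from h import *
p=imaging.capture('wrist');save('w3',p['pixels'])
E
```

```text
4.7 [0.6915 0.1827 0.1303] [-0.85  0.14 -0.82]
[[ 0.0393 -0.8234  0.5661]
 [ 0.0102  0.5668  0.8238]
 [-0.9992 -0.0266  0.0307]]
recess [ 0.07894863  0.01077747 -0.23188127] cover [ 0.07987484  0.01278075 -0.06951369] zang 55.50413852921903
```

View pics/w3.png

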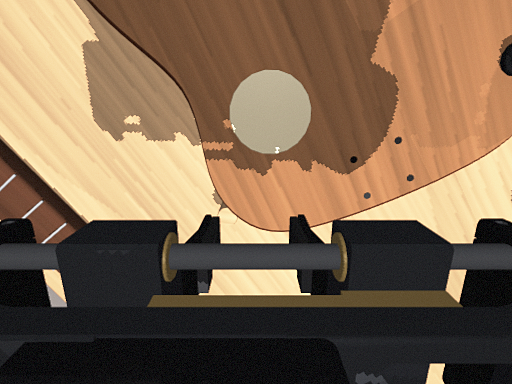

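Run:
```python
from h import *
s=r.sense()
p=imaging.capture('wrist')
for g in imaging.regions_of('cover',p):
    c,rad=fitcircle(p,g['mask'],.052);print(g['p'],g['centre'],c,rad,tool(s,[*c,.052]))
# jaw midline: project TCP & tips
for y in (-.0218,0,.0218):print(proj(p,np.array(s['tcp_pos'])+np.array(s['ee_rot'])@np.array([.014,y,0])))
```

```text
0.8 [273.9, 111.5] [0.64450744 0.13322715] 0.031083735065985423 [ 0.07793293  0.01375669 -0.07091425]
0.7 [506.5, 60.1] [0.48204021 0.20009875] 0.007534897454441614 [ 0.07174405  0.1854408  -0.10770659]
[218.9128639  228.37343916]
[253.50233515 228.37726418]
[288.09801215 228.38108989]
```

>>> apply_moves(xyz=[[0,0.007,0],[0,0.007,0],[0.012,0,0],[0.012,0,0],[0.012,0,0],[0.012,0,0],[0.01,0,0],[0,0,0]], twist=[-0.7,0,0,0,0,0,0,0], claw=[0.5,0.5,0.5,0.5,0.5,0.5,0.5,0.5])

```text
time_s: 5.65
tcp_pos: [0.6883, 0.1954, 0.0803]
ee_rot: [[0.06, -0.831, 0.552], [0.019, 0.554, 0.832], [-0.998, -0.04, 0.049]]
wrist_force: [0.5, 0.3, -0.7]
gripper_width: 0.5
```

```bash
sed -i 's/.6448,.1335/.6445,.1332/' st.py; python3 st.py
```

```text
5.65 [0.6883 0.1954 0.0803] [ 0.48  0.3  -0.67]
[[ 0.0601 -0.8314  0.5524]
 [ 0.0189  0.5542  0.8321]
 [-0.998  -0.0396  0.049 ]]
recess [ 0.02450081  0.00356835 -0.23948049] cover [ 0.02845929  0.00318403 -0.07756279] zang 56.42285221451964
```

>>> apply_moves(xyz=[[0.016,0.0034,-0.02]], twist=[0], claw=[0.5])

```text
time_s: 5.75
tcp_pos: [0.6784, 0.1828, 0.0649]
ee_rot: [[0.067, -0.832, 0.55], [0.021, 0.552, 0.833], [-0.998, -0.044, 0.054]]
wrist_force: [0.3, -0.7, 0.4]
gripper_width: 0.498
```

```bash
python3 st.py
```

```text
5.75 [0.6784 0.1828 0.0649] [ 0.28 -0.69  0.43]
[[ 0.0666 -0.8324  0.5502]
 [ 0.0209  0.5524  0.8333]
 [-0.9976 -0.044   0.0542]]
recess [ 0.00870629  0.00232934 -0.22277508] cover [ 0.01352352  0.00159496 -0.06088186] zang 56.566219510149914
```

>>> apply_moves(xyz=[[0,0.002,0]], twist=[0], claw=[0.5])

```text
time_s: 5.85
tcp_pos: [0.6738, 0.1816, 0.0614]
ee_rot: [[0.059, -0.831, 0.552], [0.018, 0.554, 0.832], [-0.998, -0.04, 0.048]]
wrist_force: [-0.0, 0.3, -0.6]
gripper_width: 0.495
```

```bash
python3 st.py
```

```text
5.85 [0.6738 0.1816 0.0614] [-0.02  0.25 -0.65]
[[ 0.0594 -0.8314  0.5524]
 [ 0.018   0.5542  0.8322]
 [-0.9981 -0.0395  0.0479]]
recess [ 0.00700428 -0.00153822 -0.21902913] cover [ 0.01078144 -0.00193166 -0.05710712] zang 56.423402304268
```

>>> apply_moves(xyz=[[-0.002,-0.0015,0],[-0.0005,0,-0.01],[-0.0005,0,-0.01],[0,0,0]], twist=[0,0,0,0], claw=[0.5,0.5,0.5,0.5])

```text
time_s: 6.25
tcp_pos: [0.6655, 0.164, 0.0661]
ee_rot: [[0.064, -0.832, 0.551], [0.019, 0.553, 0.833], [-0.998, -0.043, 0.052]]
wrist_force: [0.4, -0.1, 0.1]
gripper_width: 0.502
```

```bash
python3 st.py;  python3 - <<'E'
from h import *
p=imaging.capture('wrist');save('w4',p['pixels'])
s=r.sense()
for g in imaging.regions_of('cover',p):
    c,rad=fitcircle(p,g['mask'],.052);print(g['p'],g['centre'],c,rad,tool(s,[*c,.052]))
E
```

```text
6.25 [0.6655 0.164  0.0661] [ 0.4  -0.14  0.08]
[[ 0.0642 -0.832   0.5511]
 [ 0.0193  0.5531  0.8329]
 [-0.9978 -0.0428  0.0515]]
recess [ 0.01171966  0.00179049 -0.20009561] cover [ 0.01609798  0.00118997 -0.03818937] zang 56.510190441829515
0.94 [256.4, 168.8] [0.64437234 0.13310163] 0.03148164381866991 [ 0.0122503   0.00130129 -0.03882607]
```

View pics/w4.png

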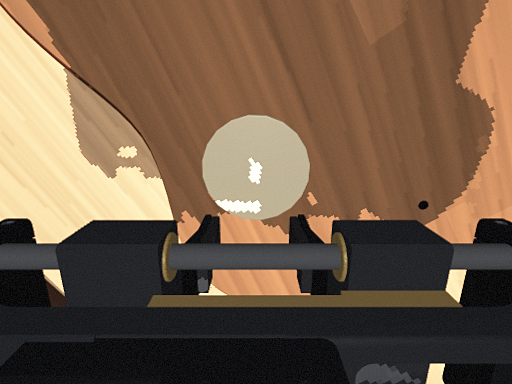

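>>> apply_moves(xyz=[[0.003,0.001,0],[-0.0005,0,-0.01],[-0.0005,0,-0.01],[-0.0005,0,-0.01]], twist=[0,0,0,0], claw=[0.5,0.5,0.5,0.5])

```text
time_s: 6.75
tcp_pos: [0.6491, 0.1405, 0.0632]
ee_rot: [[0.068, -0.833, 0.549], [0.021, 0.551, 0.834], [-0.997, -0.045, 0.055]]
wrist_force: [-0.1, 0.6, 0.5]
gripper_width: 0.498
```

```bash
cat > look.py <<'E'
import sys
from h import *
p=imaging.capture('wrist');save(sys.argv[1],p['pixels'])
s=r.sense()
for g in imaging.regions_of('cover',p):
    c,rad=fitcircle(p,g['mask'],.052);print(round(g['p'],2),g['centre'],c,rad,tool(s,[*c,.052]),'rec-cov',np.array([.5545,-.0014])-c)
E
python3 st.py; python3 look.py w5
```

```text
6.75 [0.6491 0.1405 0.0632] [-0.13  0.64  0.48]
[[ 0.0676 -0.8332  0.5488]
 [ 0.0208  0.5511  0.8342]
 [-0.9975 -0.045   0.0546]]
recess [ 0.00979845  0.00147795 -0.17130858] cover [ 0.0146909   0.00049404 -0.00941894] zang 56.657273076024495
0.82 [254.0, 179.8] [0.63208908 0.11468472] 0.03148070438941114 [ 9.51616067e-03  7.05036757e-05 -2.94419274e-02] rec-cov [-0.07758908 -0.11608472]
```

View pics/w5.png

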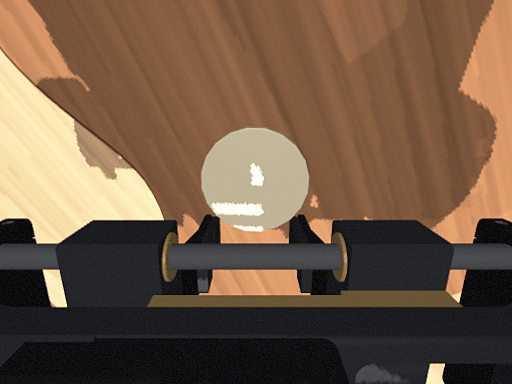

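>>> apply_moves(xyz=[[-0.0002,0.0002,-0.012],[-0.0005,0.0002,-0.012],[-0.0005,0.0002,-0.012],[-0.0005,0.0002,-0.012],[-0.0005,0.0002,-0.012],[-0.0005,0.0002,-0.012]], twist=[0,0,0,0,0,0], claw=[0.5,0.5,0.5,0.5,0.5,0.5])

```text
time_s: 7.45
tcp_pos: [0.6053, 0.076, 0.0627]
ee_rot: [[0.069, -0.833, 0.549], [0.021, 0.552, 0.834], [-0.997, -0.046, 0.056]]
wrist_force: [0.2, 0.4, 1.7]
gripper_width: 0.5
```

```bash
python3 st.py; python3 look.py w6
```

```text
7.45 [0.6053 0.076  0.0627] [0.23 0.37 1.7 ]
[[ 0.069  -0.8328  0.5493]
 [ 0.0211  0.5517  0.8337]
 [-0.9974 -0.0459  0.0557]]
recess [ 0.01346159  0.00046992 -0.09346473] cover [ 0.01852535 -0.00039758  0.06842031] zang 56.62044966598109
0.81 [257.2, 179.8] [0.58814644 0.05008449] 0.03146872896096758 [ 0.0088056  -0.00025867 -0.02932995] rec-cov [-0.03364644 -0.05148449]
```

View pics/w6.png

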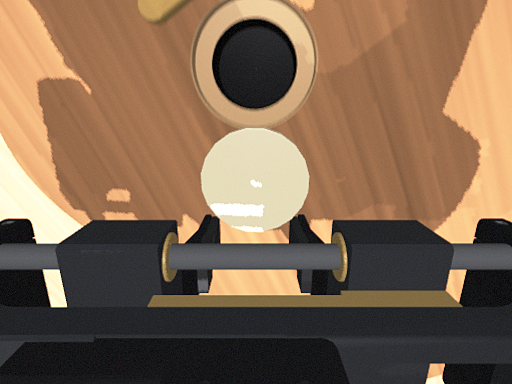

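Run:
```python
from h import *
s=r.sense();p=imaging.capture('wrist')
cv2.imwrite('pics/w6c.png',cv2.resize(p['pixels'][0:240,140:370,::-1],None,fx=2.5,fy=2.5,interpolation=cv2.INTER_CUBIC))
im=p['pixels'].astype(int)
m=(im.max(2)<60);m[125:]=0;m[:,:200]=0;m[:,310:]=0
c,rad=fitcircle(p,m,.036);print('cavity edge',c,rad,tool(s,[*c,.044]))
# overlay predicted circles at recess
o=p['pixels'][:,:,::-1].copy()
for cc in ([.5545,-.0014],):
  for a in np.linspace(0,2*np.pi,120):
    for R_,z in((.0335,.044),(.024,.036)):
      u=proj(p,[cc[0]+R_*np.cos(a),cc[1]+R_*np.sin(a),z])
      if 0<=u[1]<384: o[int(round(u[1])),int(round(u[0]))]=(255,0,0)
cv2.imwrite('pics/w6o.png',cv2.resize(o[0:240,140:370],None,fx=2.5,fy=2.5,interpolation=cv2.INTER_NEAREST))
```

```text
cavity edge [ 0.55462698 -0.00263569] 0.02340636426015122 [ 0.01341641 -0.00092453 -0.0932115 ]
```

View pics/w6o.png

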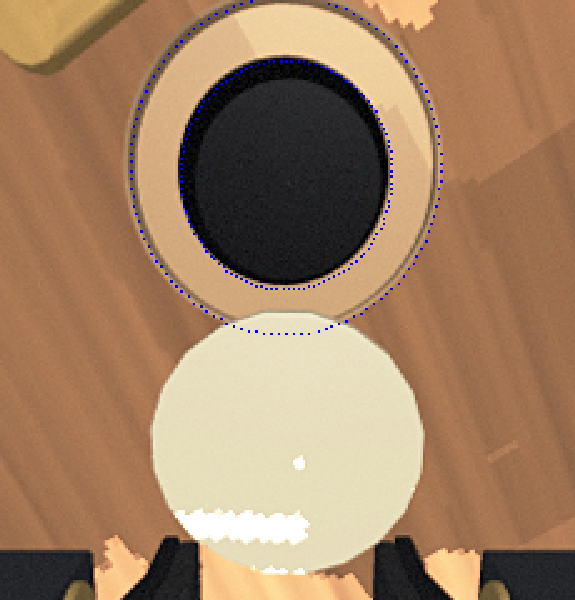

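>>> apply_moves(xyz=[[-0.0005,0,-0.01],[-0.0005,0,-0.01],[-0.0005,0,-0.01],[-0.0005,0,-0.01]], twist=[0,0,0,0], claw=[0.5,0.5,0.5,0.5])

```text
time_s: 8.0
tcp_pos: [0.5831, 0.0419, 0.0623]
ee_rot: [[0.07, -0.834, 0.548], [0.021, 0.55, 0.835], [-0.997, -0.047, 0.056]]
wrist_force: [0.3, 0.8, 0.5]
gripper_width: 0.499
```

```bash
sed -i 's/.5545,-.0014/.5546,-.0024/' st.py look.py;python3 st.py; python3 look.py w7
```

```text
8.0 [0.5831 0.0419 0.0623] [0.34 0.84 0.51]
[[ 0.07   -0.8335  0.548 ]
 [ 0.0214  0.5505  0.8346]
 [-0.9973 -0.0467  0.0564]]
recess [ 0.01531792  0.00024312 -0.05360757] cover [ 0.02052521 -0.00023026  0.10905168] zang 56.70880322454312
0.78 [255.2, 179.3] [0.56602908 0.01599682] 0.03129440082458481 [ 0.00847568 -0.0001395  -0.02965389] rec-cov [-0.01142908 -0.01839682]
```

View pics/w7.png

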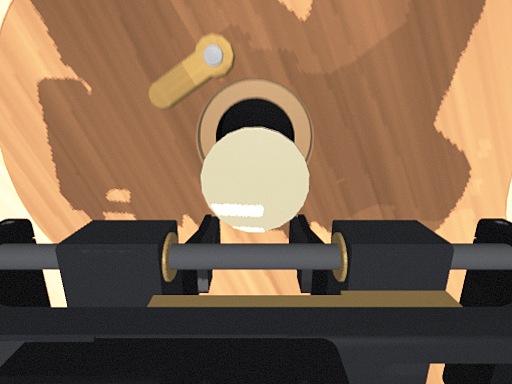

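>>> apply_moves(xyz=[[-0.0003,0,-0.007],[-0.0003,0,-0.007],[-0.0001,0,-0.003],[-0.0001,0,-0.002],[0,0,0]], twist=[0,0,0,0,0], claw=[0.5,0.5,0.5,0.5,0.5])

```text
time_s: 8.6
tcp_pos: [0.5708, 0.0238, 0.0618]
ee_rot: [[0.068, -0.833, 0.55], [0.021, 0.552, 0.834], [-0.997, -0.045, 0.055]]
wrist_force: [-0.3, -0.4, -0.6]
gripper_width: 0.5
```

```bash
python3 st.py; python3 look.py w8
```

```text
8.6 [0.5708 0.0238 0.0618] [-0.28 -0.41 -0.58]
[[ 0.0683 -0.8327  0.5495]
 [ 0.0208  0.5519  0.8337]
 [-0.9975 -0.0455  0.055 ]]
recess [ 0.01608454 -0.0001349  -0.03172174] cover [ 0.02104942 -0.00033841  0.13094565] zang 56.607699319657236
0.7 [255.5, 174.6] [ 0.55168994 -0.00424902] 0.029889747835015832 [ 0.00784085  0.00094033 -0.03458981] rec-cov [0.00291006 0.00184902]
```

View pics/w8.png

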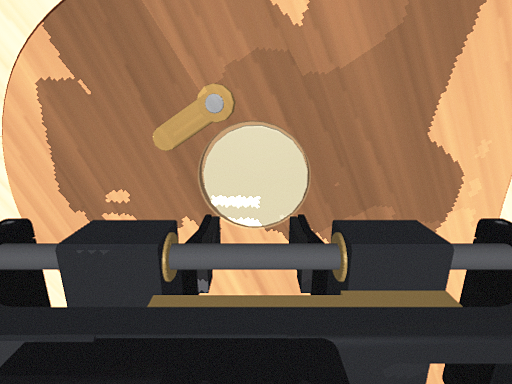

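The disc (255,175) has dropped into the recess. I'll check that it's flush and locate the catch.

Run:
```python
from h import *
s=r.sense();p=imaging.capture('wrist')
for g in imaging.regions_of('cover',p): print(g['p'],fitcircle(p,g['mask'],.044))
pv=ray(p,(214,103),.0575);print('pivot',pv,tool(s,pv))
rc=np.array([.5546,-.0024]);d=pv[:2]-rc;print(np.linalg.norm(d),'bodyyaw',np.degrees(np.arctan2(-d[1],-d[0]))-90)
for g in imaging.regions_of('catch',p):
    ys,xs=np.nonzero(g['mask']);P=np.array([ray(p,u,.0555)[:2] for u in zip(xs,ys)])
    q=P-pv[:2];i=np.argsort(-np.linalg.norm(q,axis=1))[:20];t=q[i].mean(0);print(g['p'],np.linalg.norm(q[i],axis=1)[:3],'ang',np.degrees(np.arctan2(t[1],t[0])),pv[:2]+t)
cv2.imwrite('pics/w8c.png',cv2.resize(p['pixels'][70:240,140:330,::-1],None,fx=3.4,fy=3.4,interpolation=cv2.INTER_CUBIC))
```

```text
0.94 (array([ 0.55345559, -0.00244104]), np.float64(0.031388442117789433))
pivot [ 0.54662877 -0.04982876  0.0575    ] [ 0.00108781 -0.02018862 -0.07527436]
0.04809394423268077 bodyyaw -9.540393057920596
0.95 [0.0400544  0.03992859 0.03985883] ang -0.7690122436693801 [ 0.58610615 -0.05035865]
0.36 [0.24709781 0.24669885 0.246301  ] ang 95.24944333604664 [0.5242029  0.19425623]
```

View pics/w8c.png

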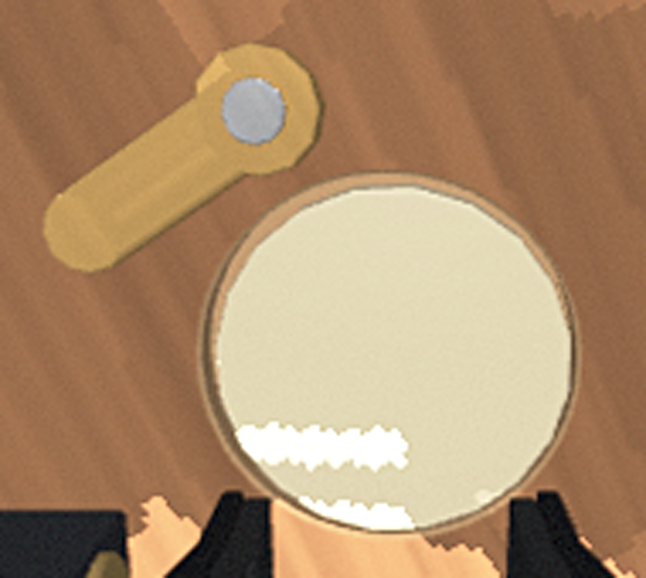

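>>> apply_moves(xyz=[[-0.02,0,0.002],[-0.025,0,0],[0,-0.017,-0.02],[0,-0.017,-0.02],[0,-0.017,-0.02],[0,-0.017,-0.02],[0,0,0]], twist=[0,0,0,0,0,0,0], claw=[0.5,0.5,0,0,0,0,0])

```text
time_s: 9.55
tcp_pos: [0.5837, -0.0805, 0.1075]
ee_rot: [[0.07, -0.836, 0.544], [0.02, 0.547, 0.837], [-0.997, -0.047, 0.055]]
wrist_force: [-0.4, 0.9, -0.3]
gripper_width: 0.128
```

```bash
cat > st2.py <<'E'
import sys
from h import *
p=imaging.capture('wrist');save(sys.argv[1],p['pixels'])
s=r.sense();print(s['time_s'],np.round(s['tcp_pos'],4),np.round(s['wrist_force'],2),s['gripper_width']);R=np.array(s['ee_rot']);print(np.round(R,3))
pv=np.array([.5466,-.0498]);tip=np.array(s['tcp_pos'])+R@[.014,0,0];print('tip',tip,'rel pivot',tip[:2]-pv)
for y in(-.015,.015):
  for z in(-.0095,.0095):print('corner',np.round(np.array(s['tcp_pos'])+R@[.014,y,z],4))
for g in imaging.regions_of('catch',p):
    if g['p']<.5: continue
    ys,xs=np.nonzero(g['mask']);P=np.array([ray(p,u,.0555)[:2] for u in zip(xs,ys)])
    q=P-pv;i=np.argsort(-np.linalg.norm(q,axis=1))[:20];t=q[i].mean(0);print('catch',g['p'],np.linalg.norm(t),'ang',np.degrees(np.arctan2(t[1],t[0])))
for g in imaging.regions_of('cover',p):
    if g['p']>.5:print('cover',fitcircle(p,g['mask'],.044))
E
python3 st2.py w9
```

```text
9.6 [ 0.5835 -0.0796  0.1075] [-0.33  0.12  0.04] 0.08689947138240009
[[ 0.069 -0.836  0.544]
 [ 0.021  0.546  0.837]
 [-0.997 -0.047  0.055]]
tip [ 0.5844345  -0.07925919  0.09352421] rel pivot [ 0.0378345  -0.02945919]
corner [ 0.5918 -0.0954  0.0937]
corner [ 0.6021 -0.0795  0.0948]
corner [ 0.5667 -0.079   0.0923]
corner [ 0.5771 -0.0631  0.0933]
catch 0.56 0.030166432287326437 ang -13.743348845755591
```

View pics/w9.png

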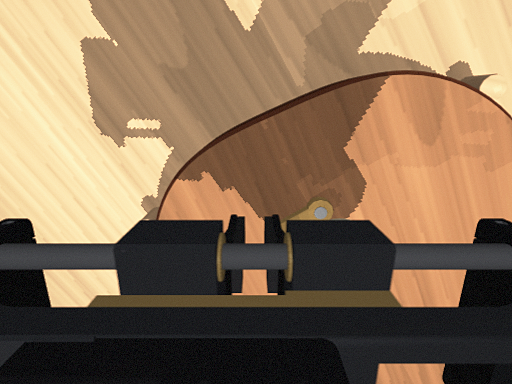

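>>> apply_moves(xyz=[[0,-0.004,-0.006],[0.02,0,0],[0.02,0,0],[0,0,0]], twist=[0,0,0,0], claw=[0,0,0,0])

```text
time_s: 10.1
tcp_pos: [0.5869, -0.0823, 0.0675]
ee_rot: [[0.071, -0.84, 0.538], [0.022, 0.54, 0.841], [-0.997, -0.048, 0.057]]
wrist_force: [-0.1, 0.9, 0.2]
gripper_width: 0.005
```

```bash
python3 st2.py w10
```

```text
10.15 [ 0.5879 -0.0823  0.0689] [0.07 0.22 0.99] 0.005368952074895801
[[ 0.074 -0.84   0.537]
 [ 0.021  0.54   0.842]
 [-0.997 -0.051  0.058]]
tip [ 0.58889061 -0.08196384  0.05497277] rel pivot [ 0.04229061 -0.03216384]
corner [ 0.5964 -0.0981  0.0552]
corner [ 0.6066 -0.0821  0.0563]
corner [ 0.5712 -0.0819  0.0537]
corner [ 0.5814 -0.0659  0.0548]
cover (array([0.53632514, 0.00855911]), np.float64(0.013805188485446492))
```

>>> apply_moves(xyz=[[0.005,0.0034,-0.002],[0,0,0]], twist=[0,0], claw=[0,0])

```text
time_s: 10.45
tcp_pos: [0.5862, -0.0817, 0.0669]
ee_rot: [[0.081, -0.84, 0.536], [0.022, 0.539, 0.842], [-0.997, -0.056, 0.062]]
wrist_force: [0.2, -0.2, -0.2]
gripper_width: 0.005
```

```bash
python3 st2.py w11
```

```text
10.5 [ 0.587  -0.0818  0.0675] [ 0.03 -0.33  0.1 ] 0.006315867678326875
[[ 0.082 -0.84   0.536]
 [ 0.022  0.539  0.842]
 [-0.996 -0.058  0.063]]
tip [ 0.5881816  -0.08150723  0.05354655] rel pivot [ 0.0415816  -0.03170723]
corner [ 0.5957 -0.0976  0.0538]
corner [ 0.6059 -0.0816  0.055 ]
corner [ 0.5705 -0.0814  0.0521]
corner [ 0.5807 -0.0654  0.0533]
cover (array([0.53568263, 0.00841837]), np.float64(0.013190180658552231))
```

>>> apply_moves(xyz=[[0.007,0.003,-0.002],[0.001,0.003,0.005]], twist=[0,0], claw=[0,0])

```text
time_s: 10.8
tcp_pos: [0.5845, -0.0762, 0.0594]
ee_rot: [[0.084, -0.84, 0.537], [0.022, 0.54, 0.841], [-0.996, -0.059, 0.063]]
wrist_force: [0.2, -0.3, 0.2]
gripper_width: 0.005
```

```bash
python3 st2.py w12
```

```text
10.85 [ 0.5853 -0.0752  0.0599] [ 0.77  0.95 -0.12] 0.006236482379921956
[[ 0.085 -0.84   0.535]
 [ 0.022  0.539  0.842]
 [-0.996 -0.06   0.064]]
tip [ 0.5864555  -0.07493139  0.04591385] rel pivot [ 0.0398555  -0.02513139]
corner [ 0.594  -0.091   0.0462]
corner [ 0.6041 -0.075   0.0474]
corner [ 0.5688 -0.0749  0.0444]
corner [ 0.5789 -0.0588  0.0456]
cover (array([0.53465183, 0.00712918]), np.float64(0.013367076461905186))
```

>>> apply_moves(xyz=[[-0.004,0.003,0.005],[0.0002,0.003,0.008]], twist=[0,0], claw=[0,0])

```text
time_s: 11.15
tcp_pos: [0.5876, -0.0614, 0.065]
ee_rot: [[0.086, -0.84, 0.536], [0.021, 0.539, 0.842], [-0.996, -0.061, 0.064]]
wrist_force: [0.1, -0.0, 0.1]
gripper_width: 0.008
```

```bash
python3 st2.py w13;python3 - <<'E'
from h import *
p=imaging.capture('scene')
cv2.imwrite('pics/s13.png',cv2.resize(p['pixels'][120:280,190:390,::-1],None,fx=3.5,fy=3.5,interpolation=cv2.INTER_CUBIC))
E
```

```text
11.2 [ 0.588  -0.0601  0.0648] [ 0.51  0.22 -0.56] 0.0038902850958796933
[[ 0.086 -0.841  0.534]
 [ 0.022  0.538  0.843]
 [-0.996 -0.061  0.065]]
tip [ 0.58923868 -0.05984634  0.05090302] rel pivot [ 0.04263868 -0.01004634]
corner [ 0.5968 -0.0759  0.0512]
corner [ 0.6069 -0.0599  0.0524]
corner [ 0.5715 -0.0598  0.0494]
corner [ 0.5817 -0.0438  0.0506]
catch 0.64 0.015992642666685437 ang -24.70517904421502
cover (array([0.53879787, 0.01940861]), np.float64(0.008149804035140453))
cover (array([ 0.54113219, -0.06575466]), np.float64(0.09386225097077333))
```

View pics/s13.png

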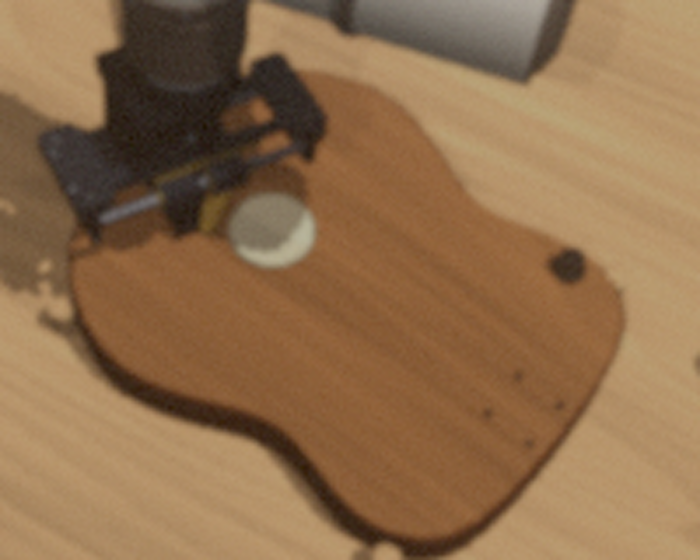

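View pics/w13.png

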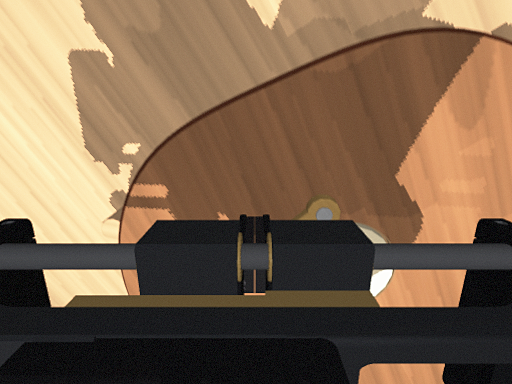

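>>> apply_moves(xyz=[[0,0.005,0.007],[0,0.007,0.007],[0,0.007,0.007]], twist=[0,0,0], claw=[0,0,0])

```text
time_s: 11.65
tcp_pos: [0.5826, -0.0326, 0.0645]
ee_rot: [[0.085, -0.84, 0.536], [0.021, 0.54, 0.842], [-0.996, -0.061, 0.064]]
wrist_force: [-0.0, -0.8, 0.5]
gripper_width: 0.002
```

```bash
python3 st2.py w14;python3 - <<'E'
from h import *
p=imaging.capture('scene')
cv2.imwrite('pics/s14.png',cv2.resize(p['pixels'][140:220,210:310,::-1],None,fx=6,fy=6,interpolation=cv2.INTER_CUBIC))
E
```

```text
11.7 [ 0.5822 -0.0313  0.0646] [0.04 1.63 0.33] 0.008949643292754637
[[ 0.085 -0.84   0.535]
 [ 0.022  0.539  0.842]
 [-0.996 -0.06   0.064]]
tip [ 0.58342149 -0.03098635  0.05061448] rel pivot [0.03682149 0.01881365]
corner [ 0.5909 -0.0471  0.0509]
corner [ 0.6011 -0.0311  0.0521]
corner [ 0.5657 -0.0309  0.0491]
corner [ 0.5759 -0.0149  0.0503]
catch 0.74 0.02583719441133995 ang 41.175197626532494
catch 0.66 0.189953195701314 ang 93.97072132046075
cover (array([ 0.53883263, -0.01301159]), np.float64(0.018064493942486586))
```

View pics/s14.png

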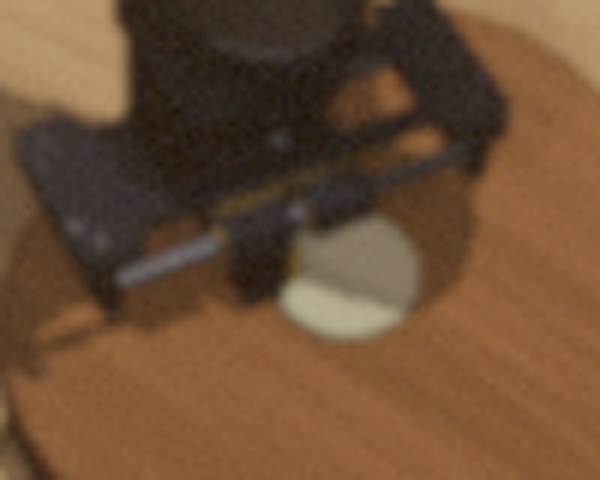

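View pics/w14.png

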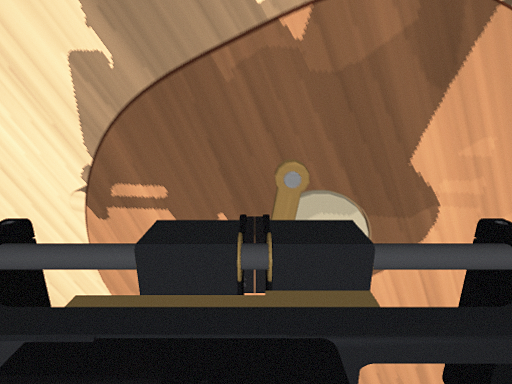

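>>> apply_moves(xyz=[[0,0.006,0.004],[0,0.006,0.003],[0,0.004,0],[0,0.003,0]], twist=[0,0,0,0], claw=[0,0,0,0])

```text
time_s: 12.25
tcp_pos: [0.5704, -0.0158, 0.0641]
ee_rot: [[0.087, -0.84, 0.536], [0.021, 0.539, 0.842], [-0.996, -0.062, 0.065]]
wrist_force: [4.0, -5.3, -0.3]
gripper_width: 0.002
```

```bash
python3 st2.py w15
```

```text
12.3 [ 0.5707 -0.0157  0.0643] [ 2.56 -1.45 -0.41] 0.0030822019969845987
[[ 0.088 -0.84   0.535]
 [ 0.021  0.539  0.842]
 [-0.996 -0.063  0.065]]
tip [ 0.57197388 -0.01542149  0.05039458] rel pivot [0.02537388 0.03437851]
corner [ 0.5795 -0.0315  0.0507]
corner [ 0.5897 -0.0155  0.052 ]
corner [ 0.5543 -0.0153  0.0488]
corner [0.5645 0.0007 0.0501]
catch 0.68 0.03688149200463303 ang 86.86141737589124
cover (array([ 0.53360736, -0.01215249]), np.float64(0.015807216263561408))
```

View pics/w15.png

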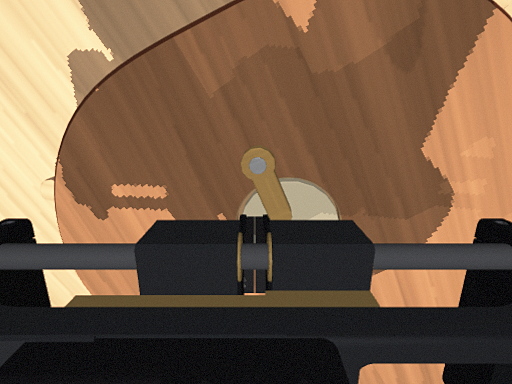

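>>> apply_moves(xyz=[[0,0.004,-0.001],[0,0,0],[0,-0.01,0],[0,-0.01,0],[-0.03,-0.005,0],[-0.04,0,0.02],[-0.045,0,0.045],[-0.045,0,0.045],[-0.045,0,0.045],[0,0,0]], twist=[0,0,0,0,0,0,0,0,0,0], claw=[0,0,0,0,0,0,0,0,0,0])

```text
time_s: 13.4
tcp_pos: [0.6458, 0.0747, 0.2547]
ee_rot: [[0.077, -0.836, 0.543], [0.021, 0.546, 0.838], [-0.997, -0.053, 0.06]]
wrist_force: [-0.9, -0.4, 0.0]
gripper_width: 0.006
```

```bash
python3 st2.py w16;python3 - <<'E'
from h import *
p=imaging.capture('wrist')
cv2.imwrite('pics/w16c.png',cv2.resize(p['pixels'][0:220,150:400,::-1],None,fx=2.7,fy=2.7,interpolation=cv2.INTER_CUBIC))
E
```

```text
13.45 [0.6434 0.0734 0.2515] [-1.41  0.24 -1.  ] 0.004259247423295759
[[ 0.071 -0.836  0.545]
 [ 0.021  0.547  0.837]
 [-0.997 -0.048  0.056]]
tip [0.64443786 0.0737122  0.23756213] rel pivot [0.09783786 0.1235122 ]
corner [0.6518 0.0576 0.2378]
corner [0.6621 0.0735 0.2388]
corner [0.6267 0.074  0.2363]
corner [0.6371 0.0899 0.2374]
catch 0.84 0.03961906491898262 ang 79.68416700314769
cover (array([5.54035662e-01, 3.87885326e-05]), np.float64(0.029178872216484495))
```

View pics/w16c.png

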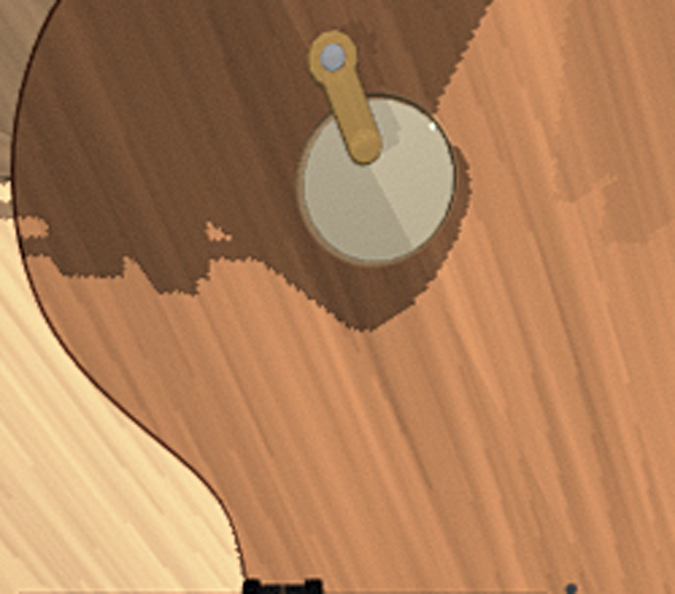

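>>> apply_moves(xyz=[[0,0,0],[0,0,0],[0,0,0]], twist=[0,0,0], claw=[0,0,0])

```text
time_s: 13.9
tcp_pos: [0.6378, 0.0682, 0.2427]
ee_rot: [[0.054, -0.833, 0.55], [0.016, 0.552, 0.834], [-0.998, -0.036, 0.043]]
wrist_force: [-0.4, -0.1, -0.0]
gripper_width: 0.002
```

Run:
```python
from h import *
s=r.sense();print(s['time_s'],s['tcp_pos'],s['wrist_force'])
print(job.finish_job())
```

```text
13.9 [0.63782798 0.06822208 0.2426613 ] [-0.4023077  -0.13032327 -0.03183728]
the job is handed in; nothing more can be done
None
```

I pushed the large cream disc across the body with the two half-open fingertips until it dropped into its recess. With the fingers closed I then turned the catch over it to its stop, backed off, raised the tool to about 0.24 m and handed in at 13.9 s. No verdict was reported.

**Disc:** after the drop, the wrist camera showed it seated about 1 mm from the recess centre. It looked flush, and it still looked that way in the last picture. The final automatic fit of the disc's centre was about 2.5 mm off in y. The catch hides part of the disc there, so I trusted the earlier unobstructed fit instead.

**Catch:** the last picture put it at about 79.7° in world axes, against an estimated stop at 80.5°, so about 1.56 rad. The contact force rose to about 6.6 N as it reached the stop.

**Other checks:** the arm was clear of everything at hand-in, with wrist force about 0.4 N. The arm stayed well clear of the knob, bottle and reel, but I did not re-measure their positions at the end. The tool tilted by up to about 5° over the run, and I corrected the moves for it.

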